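# Load a test plate into its dip carrier and lift the carrier out to drain

### The arm

A 7-joint arm with a two-finger parallel gripper is mounted at the origin on the work surface. World frame = base frame: x ahead of the robot, y to its left, z up, the work surface at z = 0. Lengths are in m, angles in rad, forces in N, time in s.
With the tool pointing down it reaches from about 0.425 to 0.875 m from the base axis. Payload 9.9 kg.
Tool frame: the origin (TCP) lies midway between the tips of the shut fingers; the grasp point (between the pads) lies 19 mm behind it (robot.pinch_z is the distance from the TCP to the grasp point, in m); z points along the fingers, y is the direction in which the jaws open and shut (so a half turn about z gives the same grasp; the last joint's range is limited). The gripper opens to 85 mm and grips with 20 to 120 N. Pads are 22 mm wide; open, the fingers measure 114 mm over their backs; the gripper's body (76 mm by 85 mm) begins 54 mm behind the grasp point. The pads swing forward as they close: fully open they stand 13 mm farther back than shut.
Start: joints at [1.221, 0.576, 0.025, 1.437, -0.015, 1.129, -0.057], TCP at [0.177, -0.651, 0.231] pointing down, gripper open.
Joint ranges: [-2.76, 2.76], [-0.34, 2.15], [-1.52, 1.57], [0.19, 2.46], [-1.09, 4.23], [0.17, 1.99], [-2.82, 2.82]. Speed limits (rad/s): [2.22, 2.22, 3.01, 3.01, 3.14, 3.14, 3.14].

### API

Orientations are given as a unit quaternion [w, x, y, z].
In Python, from cell import robot gives the robot as it stands.
- The arm moves only by the tool step_arm, never from a script. Its argument "moves" is a list of rows, each a list of 7 numbers: the shift along the tool's x, y, z in cm, then the turn, a rotation vector about the tool's x, y, z in rad, then the closure, from 0 (fully open) to 1 (shut). In form: [[tx, ty, tz, rx, ry, rz, hand], ...]. A call has 1 to 10 rows; each row shifts and turns the commanded pose from where the row before left it, along the tool's axes as they then stand; what a row does not reach is not made up. A row lasts 1/10 s, in which the tool goes at most 50 mm and 8.59 degrees, less where a joint would pass 70% of its speed; a pose out of reach is approached as far as the arm can. A call is refused whole if a number of a shift passes 5 or a number of a turn 0.15, either way. A call with a gripper value outside its range is refused whole. The fingers move at their own pace and stop on an object; the grip force is fixed at half the most. Time passes only in rows, so rows that do not move let the fingers close. It gives the time, the measured TCP pose, the force and the opening at its end, in the units of the state.
- robot.get_obs(): the state, without advancing time (a new reading comes with each control period).
- robot.capture(name): name is "side" or "top" or "wrist"; returns a dict with "img" (480x640x3 uint8, red, green, blue), "depth" (480x640 float32, m along the optical axis (not along the pixel's ray), 0 where there is no reading), "fx", "fy", "cx", "cy" (pixels), "k1" (the pictures are not rectified: a ray, as slopes to the right and down, at radius r is drawn at 1 + k1 r^2 times it, then the intrinsics apply), "rvec" (rotation vector, rad) and "tvec" (3), from world to camera coordinates, as OpenCV has them. Camera axes: x right, y down, z forward; pixel columns grow to the right and rows downward; lengths in m; the calibration is good to about 2 mm. A picture is of the moment at which its call begins.
- robot.finish_job(): hands the job in, once; it reports no verdict.
The state is a dict: "time_s": time; "joint_pos": joint angles; "qvel": joint speeds; "joint_efforts": joint torques, N m; "tool_pos": TCP position; "tool_rot": TCP orientation; "ft_force": force on the tool from outside, world axes, zero at the start; "ft_torque": the same for the moment, N m; "width": finger opening in m.
Only numpy, scipy, OpenCV 4.12 (cv2) and the standard library are available. Lean on these libraries where they do the work, as an engineer would, in place of code of your own. Each camera call takes 0.05 s, during which the arm holds its last target.

### The job

Take the white test plate out of the grey drying rack and slide it edgewise, fully home, into the slot of the carrier standing in the steel tank, and let go of it while the carrier is still in the tank. Then draw the carrier with its plate out of the tank by its handle and hold it in the air, all of it at least 3 cm above the tank's rim, tipped about halfway over (45 degrees from upright, any direction), as for draining. Finish while still holding it like that, with the plate still home in its slot, and leave the bottle, the beaker and the tube rack where they stand.

Things in the scene. Friction and masses are not known exactly. Their poses are not given: they have to be found in the camera images.
- plate: White flat test plate standing on edge in the middle slot of the drying rack. 70 mm wide (its x), 4 mm thick (its y), 80 mm high (its z), with a black clip on the middle of its top edge to grip it by: 30 mm (x) by 12 mm thick (y), from 76 to 104 mm above the bottom edge. 0.06 to 0.13 kg. Origin: middle of the bottom edge. It may go into the carrier either way round.
- plate_grip (a point): Centre of the plate's clip, 90 mm above the plate's bottom edge; pinch it across its 12 mm thickness (the plate's y). Axes as the plate's.
- rack: Grey drying rack, fixed to the bench: block 92 mm (x) by 70 mm (y) by 38 mm high, with three parallel slots along its x, at y = -21, 0 and +21 mm, each 78 mm long, 7 mm wide, open upwards, slot floor 8 mm above the bench. The plate stands in the middle one and is drawn straight up. Origin: centre of the underside.
- tank: Steel rinse tank, empty, open on top, fixed to the bench: 155 mm (x) by 62 mm (y) by 50 mm high, walls and floor 5 mm. Holds the carrier lengthwise. Origin: centre of the underside.
- carrier: White plastic carrier, loose, standing upright in the tank with about 5 mm play lengthwise and 6 mm sideways all round, 0.15 to 0.26 kg. Base 134 mm (x) by 40 mm (y) by 8 mm thick. On it a slot that holds one plate on edge, and beside it in line an upright flat post as handle, at x = -45 mm: 24 mm (x) by 14 mm (y), its top 120 mm above the underside. Origin: centre of the underside; z up along the handle.
- carrier_slot (a point): Middle of the slot's floor, 22 mm along x from the carrier's origin, 8 mm above its underside; axes as the carrier's. Slot 74 mm long (x), 7 mm wide (y). Side walls rise 40 mm above this floor, end walls (17 mm wide) 60 mm, each topped by flared lips 9 mm higher that widen the mouth to 20 mm across and 87 mm along. Fully home, the plate's bottom edge rests here, its clip's centre 90 mm above.
- carrier_grip (a point): Point on the axis of the carrier's handle, 107 mm above the carrier's underside, 13 mm below the handle's top: a good place to pinch it across its 14 mm thickness (the carrier's y). Axes as the carrier's.
- carrier_end_handle (a point): Middle of the lower edge of the carrier's base at the handle end (x = -67 mm).
- carrier_end_slot (a point): Middle of the lower edge of the carrier's base at the slot end (x = +67 mm).
- bottle: Amber bottle, 80 mm across, 160 mm high, to be left alone. Origin: centre of the underside.
- beaker: Glass beaker, 70 mm across, 90 mm high, to be left alone. Origin: centre of the underside.
- tube_rack: Clear tube rack with three capped tubes, 50 by 110 mm, 76 mm high, one piece, to be left alone. Origin: centre of the underside.

How it is judged:
By the outcome, as a careful person would: the job done as asked, in the order asked, and still so for the second after the job is handed in, while the arm keeps its last pose, push and grip.
It also fails if it takes over 59 s, if anything falls off the work surface, if the arm or the gripper's body presses on something with over 40 N, if the wrist force passes 120 N, or if a joint passes its speed limit or range.

## Working session

There is one attempt and no reset: what is moved stays moved. The work goes in short steps, Python scripts to look and compute and a tool call to move; the robot and the scene stay as the last step left them, time stands still between calls to the robot, and variables do not carry over. Pictures are saved under pics/ and viewed, and the job is handed in when it is done.

Besides the shell and the picture viewer there is one more tool, called as a command line: name --pt "numbers of a row" for each row, then --argument value for the rest. step_arm: Moves the arm, as the interface text tells. Its arguments: {"type":"object","properties":{"moves":{"type":"array","items":{"type":"array","items":{"type":"number"}}}},"required":["moves"]}

```bash
mkdir -p pics; ls
cat > h.py <<'E'
import numpy as np, cv2
from scipy.spatial.transform import Rotation as R
from cell import robot
def cap(n,fn=None):
    c=robot.capture(n)
    c['Rm']=cv2.Rodrigues(np.array(c['rvec'],float))[0]; c['t']=np.array(c['tvec'],float).ravel()
    if fn: cv2.imwrite('pics/'+fn+'.png',c['img'][:,:,::-1])
    return c
def K(c): return np.array([[c['fx'],0,c['cx']],[0,c['fy'],c['cy']],[0,0,1.]])
def und(c,uv):
    return cv2.undistortPoints(np.array(uv,float).reshape(-1,1,2),K(c),np.array([c['k1'],0,0,0.])).reshape(-1,2)
def ray(c,uv):
    n=und(c,uv); d=np.c_[n,np.ones(len(n))]@c['Rm']; o=-c['Rm'].T@c['t']; return o,d
def onz(c,uv,z):
    o,d=ray(c,uv); return o+d*((z-o[2])/d[:,2])[:,None]
def cloud(c):
    v,u=np.mgrid[0:480,0:640]; n=und(c,np.c_[u.ravel(),v.ravel()]); z=c['depth'].ravel()[:,None]
    P=(np.c_[n,np.ones(len(n))]*z-c['t'])@c['Rm']; P[z[:,0]<=0]=np.nan
    return P.reshape(480,640,3)
def proj(c,P):
    return cv2.projectPoints(np.array(P,float).reshape(-1,1,3),np.array(c['rvec'],float),c['t'],K(c),np.array([c['k1'],0,0,0.]))[0].reshape(-1,2)
E
python3 - <<'E'
from h import *
for n in ['side','top','wrist']:
    c=cap(n,n+'0'); print(n,c['fx'],c['k1'],-c['Rm'].T@c['t'])
    np.savez('pics/'+n+'0.npz',**c)
o=robot.get_obs();print(o)
E
```

```text
pics
side 521.5593181037866 -0.09733589122205046 [0.15913231 0.80140222 1.13847749]
top 495.9459187367016 -0.1422655481635721 [ 0.45182598 -0.00814649  1.21894973]
wrist 382.73928949686984 -0.07647015102930263 [ 0.25008423 -0.63197536  0.3736464 ]
{'time_s': 0.15, 'joint_pos': array([ 1.22119718,  0.57634941,  0.02486426,  1.43769407, -0.01503204,
        1.12899278, -0.0564986 ]), 'qvel': array([-0.00041798, -0.00187056, -0.0013753 , -0.00281317,  0.00159935,
       -0.00045906, -0.00030262]), 'joint_efforts': array([ 3.02503497e-03, -7.66263556e+01,  2.25276455e+00, -2.86183333e+01,
        1.56153616e-02,  9.93559632e-03,  2.38547818e-05]), 'tool_pos': array([ 0.17723477, -0.65097222,  0.23064142]), 'tool_rot': array([-6.21088876e-04,  9.91181131e-01,  1.32512522e-01, -1.03135048e-04]), 'ft_force': array([ 0.76503842, -0.56411712, -0.00716377]), 'ft_torque': array([0.03575001, 0.02783779, 0.02686567]), 'width': 0.0855728607782491}
```

View pics/top0.png

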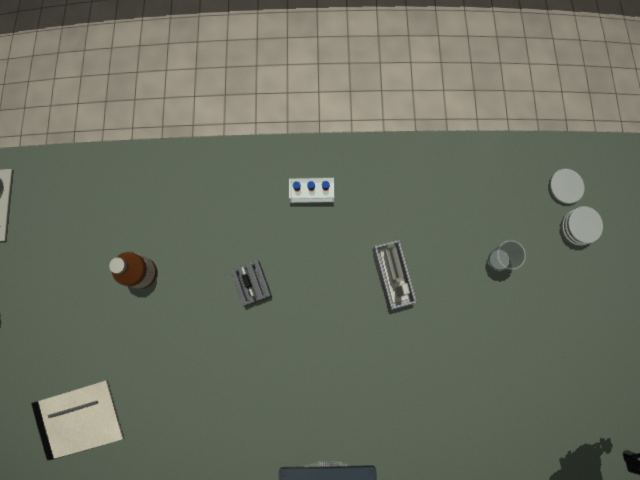

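View pics/side0.png

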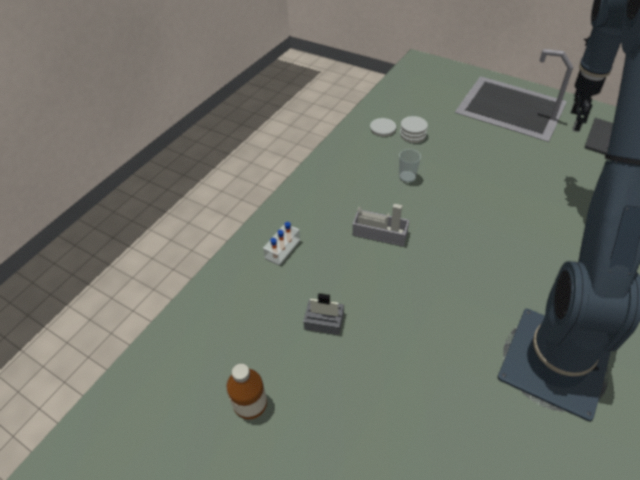

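View pics/wrist0.png

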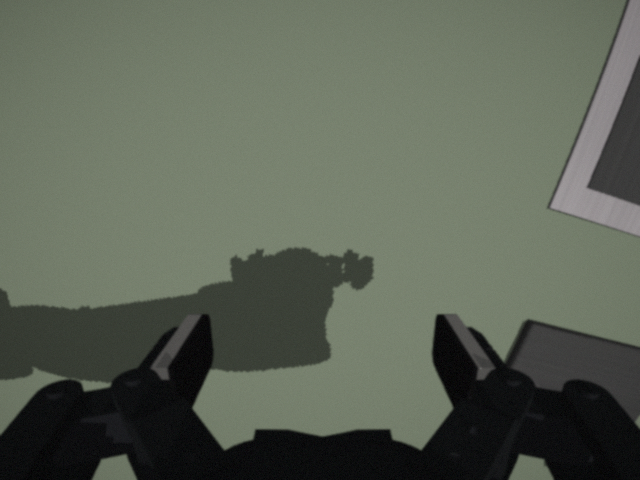

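Run:
```python
from h import *
for n,(x0,y0,x1,y1),k in [('top',(220,230,430,330),3.8),('side',(290,190,430,350),3.7)]:
    im=cv2.imread(f'pics/{n}0.png')[y0:y1,x0:x1]; cv2.imwrite(f'pics/{n}0z.png',cv2.resize(im,None,fx=k,fy=k,interpolation=cv2.INTER_CUBIC))
```

```text
(no output)
```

View pics/top0z.png

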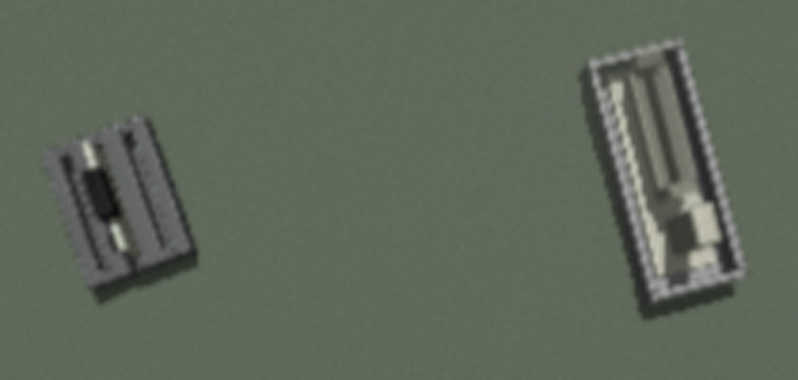

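View pics/side0z.png

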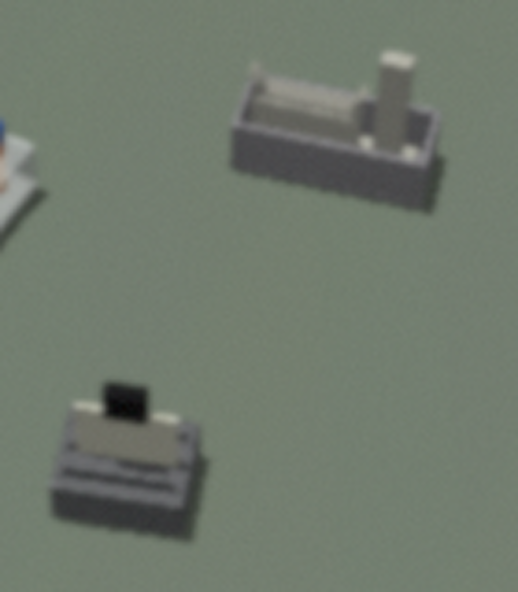

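Run:
```python
from h import *
c=dict(np.load('pics/top0.npz'))
f=lambda p:(np.array(p)+.5)/3.8-.5+np.array([220,230])
for nm,p,z in [('rack',[(45,152),(145,117),(195,248),(95,282)],.038),('tank',[(588,62),(682,42),(743,272),(652,302)],.05),('clip',[(100,190)],.112),('handle',[(706,222)],.125),('platetop',[(86,145),(125,250)],.088)]:
    P=onz(c,f(p),z); print(nm,P.round(3).tolist(),P.mean(0).round(4))
    for i in range(len(P)):
        d=P[(i+1)%len(P)]-P[i]; print('   ',np.linalg.norm(d).round(4),np.degrees(np.arctan2(d[1],d[0])).round(1))
for nm,p in [('bottle',(130,265)),('beaker',(505,258)),('tube',(312,185))]: print(nm,onz(c,[p],.09))
```

```text
rack [[0.59, 0.219, 0.038], [0.611, 0.155, 0.038], [0.527, 0.124, 0.038], [0.507, 0.187, 0.038]] [0.5587 0.171  0.038 ]
    0.0673 -71.7
    0.0892 -159.4
    0.0663 107.8
    0.0887 21.3
tank [[0.638, -0.126, 0.05], [0.65, -0.186, 0.05], [0.504, -0.217, 0.05], [0.487, -0.16, 0.05]] [ 0.5698 -0.1721  0.05  ]
    0.061 -79.2
    0.1488 -167.7
    0.0599 106.5
    0.1548 12.8
clip [[0.558, 0.172, 0.112]] [0.5578 0.1716 0.112 ]
    0.0 0.0
handle [[0.53, -0.183, 0.125]] [ 0.5304 -0.1835  0.125 ]
    0.0 0.0
platetop [[0.588, 0.184, 0.088], [0.524, 0.16, 0.088]] [0.5556 0.1722 0.088 ]
    0.0683 -159.6
    0.0683 20.4
bottle [[0.59855934 0.45188469 0.09      ]]
beaker [[ 0.59646979 -0.42738845  0.09      ]]
tube [[0.78055693 0.01989048 0.09      ]]
```

step_arm --pt "3.4 -2.8 0 0 0 0 0" --pt "3.4 -2.8 0 0 0 0 0" --pt "3.4 -2.8 0 0 0 0 0" --pt "3.4 -2.8 0 0 0 0 0" --pt "3.4 -2.8 0 0 0 0 0" --pt "3.4 -2.8 0 0 0 0 0" --pt "3.4 -2.8 0 0 0 0 0" --pt "3.4 -2.8 0 0 0 0 0" --pt "3.4 -2.8 0 0 0 0 0" --pt "3.4 -2.8 0 0 0 0 0"

```text
time_s: 1.15
tool_pos: [0.4325, -0.2902, 0.2313]
tool_rot: [0.0, 0.991, 0.132, -0.0]
ft_force: [1.2, 0.0, 0.9]
width: 0.0853
```

step_arm --pt "3.1 -2.7 0 0 0 0 0" --pt "3.1 -2.7 0 0 0 0 0" --pt "3.1 -2.6 0 0 0 0 0" --pt "0 0 0 0 0 0 0" --pt "0 0 0 0 0 0 0"

```text
time_s: 1.65
tool_pos: [0.5007, -0.1893, 0.231]
tool_rot: [-0.0, 0.991, 0.134, -0.0]
ft_force: [-0.1, -0.5, -0.9]
width: 0.0856
```

Run:
```python
from h import *
c=cap('wrist','w1');np.savez('pics/w1.npz',**c); o=robot.get_obs()
print(o['tool_pos'],o['tool_rot'],o['joint_pos'],-c['Rm'].T@c['t'],c['Rm'][2])
```

```text
[ 0.50010746 -0.19056588  0.23106333] [ 9.93497878e-05  9.91173314e-01  1.32571733e-01 -4.33259046e-04] [ 0.33560497  0.36868759 -0.0834291   1.80491712  0.03703361  0.97020345
 -1.06806855] [ 0.57362035 -0.17002425  0.37410203] [-0.28405689 -0.07895956 -0.95555066]
```

View pics/w1.png

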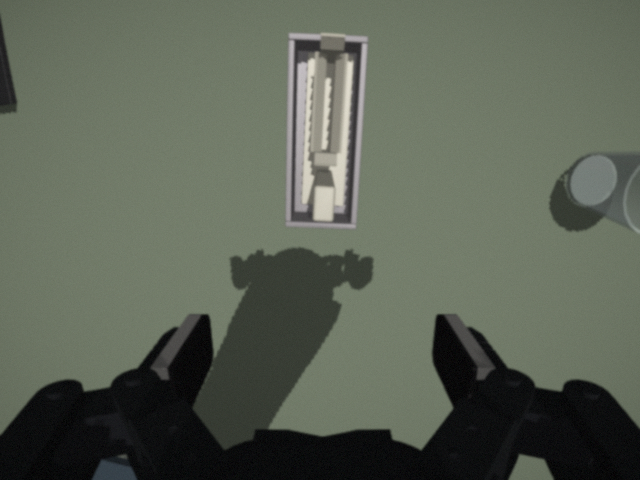

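Run:
```python
from h import *
im=cv2.imread('pics/w1.png')[25:240,270:380]
z=cv2.resize(im,None,fx=2.7,fy=2.7,interpolation=cv2.INTER_CUBIC)
z=cv2.resize(im[:110],None,fx=5,fy=5,interpolation=cv2.INTER_CUBIC); cv2.imwrite('pics/w1a.png',z)
z=cv2.resize(im[105:],None,fx=5,fy=5,interpolation=cv2.INTER_CUBIC); cv2.imwrite('pics/w1b.png',z)
```

```text
(no output)
```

View pics/w1a.png

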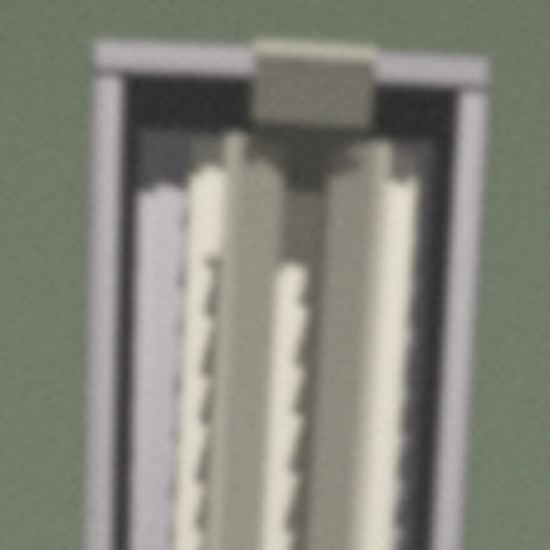

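View pics/w1b.png

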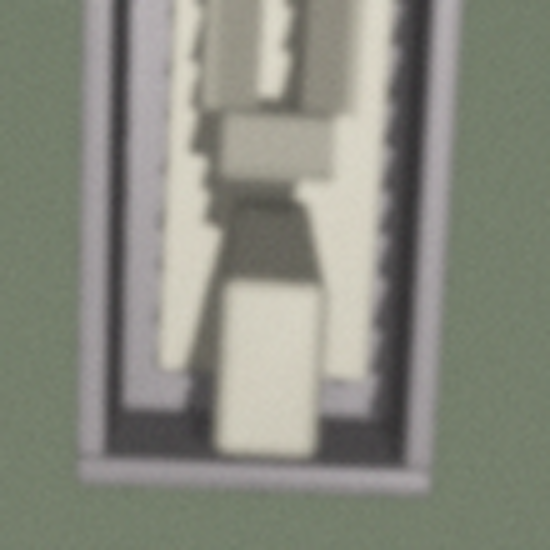

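Run:
```python
from h import *
c=dict(np.load('pics/w1.npz'))
a=lambda p:(np.array(p)+.5)/5-.5+np.array([270,25]); b=lambda p:(np.array(p)+.5)/5-.5+np.array([270,130])
def show(n,P):
    print(n,P.round(4)[:,:2].tolist(),P.mean(0)[:2].round(4))
    for i in range(len(P)):
        d=P[(i+1)%len(P)]-P[i]; print('   ',np.linalg.norm(d).round(4),np.degrees(np.arctan2(d[1],d[0])).round(1))
show('tank',onz(c,np.r_[a([(95,42),(490,58)]),b([(430,492),(80,482)])],.05))
H=onz(c,b([(219,279),(323,283),(318,458),(214,454)]),.125);show('handle',H)
S=onz(c,np.r_[a([(310,138)]),b([(279,111)])],.062);show('mouth',S)
show('outer lips far', onz(c,a([(228,133),(391,142)]),.062))
show('endlips',onz(c,np.r_[a([(316,41)]),b([(275,180)])],.082))
show('farlip w',onz(c,a([(255,41),(377,46)]),.082))
o=robot.get_obs();T=R.from_quat(o['tool_rot'][[1,2,3,0]]).as_matrix();print(np.degrees(np.arctan2(T[1,0],T[0,0])))
```

```text
tank [[0.6373, -0.1256], [0.6514, -0.1851], [0.5019, -0.2202], [0.4874, -0.1608]] [ 0.5695 -0.1729]
    0.0612 -76.7
    0.1536 -166.8
    0.0611 103.7
    0.154 13.2
handle [[0.5385, -0.1738], [0.5416, -0.187], [0.519, -0.1928], [0.5158, -0.1793]] [ 0.5287 -0.1832]
    0.0135 -76.8
    0.0234 -165.7
    0.0139 103.2
    0.0234 13.4
mouth [[0.6304, -0.1617], [0.5581, -0.177]] [ 0.5942 -0.1694]
    0.0739 -168.1
    0.0739 11.9
outer lips far [[0.6278, -0.1497], [0.6331, -0.1736]] [ 0.6305 -0.1616]
    0.0245 -77.4
    0.0245 102.6
endlips [[0.6392, -0.1596], [0.5491, -0.1787]] [ 0.5942 -0.1692]
    0.0921 -168.0
    0.0921 12.0
farlip w [[0.637, -0.1514], [0.6409, -0.168]] [ 0.6389 -0.1597]
    0.017 -76.6
    0.017 103.4
15.236456085615478
```

step_arm --pt "1.0 -4.2 0 0 0 0 0" --pt "1.0 -4.2 0 0 0 0 0" --pt "1.0 -4.2 0 0 0 0 0" --pt "1.0 -4.2 0 0 0 0 0" --pt "1.0 -4.2 0 0 0 0 0" --pt "1.0 -4.2 0 0 0 0 0" --pt "1.0 -4.2 0 0 0 0 0" --pt "1.1 -4.2 0 0 0 -0.09 0.4" --pt "0 0 0 0 0 0 0.4" --pt "0 0 0 0 0 0 0.4"

```text
time_s: 2.7
tool_pos: [0.4905, 0.1545, 0.2311]
tool_rot: [0.0, 0.984, 0.177, -0.0]
ft_force: [-0.6, -2.0, -0.4]
width: 0.051
```

Run:
```python
from h import *
c=cap('wrist','w2');np.savez('pics/w2.npz',**c); o=robot.get_obs()
print(o['tool_pos'],o['tool_rot'],o['width'],-c['Rm'].T@c['t'],proj(c,[[.558,.171,.05]]))
u,v=proj(c,[[.558,.171,.05]])[0].astype(int); x0,y0=max(u-75,0),max(v-55,0);print(x0,y0)
cv2.imwrite('pics/w2z.png',cv2.resize(c['img'][y0:y0+110,x0:x0+150,::-1],None,fx=5,fy=5,interpolation=cv2.INTER_CUBIC))
```

```text
[0.49059319 0.15337224 0.2311482 ] [ 5.27131723e-04  9.84438949e-01  1.75725947e-01 -2.61427561e-04] 0.05121919598370482 [0.56124646 0.18015062 0.37421159] [[330.87349892 137.76918914]]
255 82
```

View pics/w2z.png

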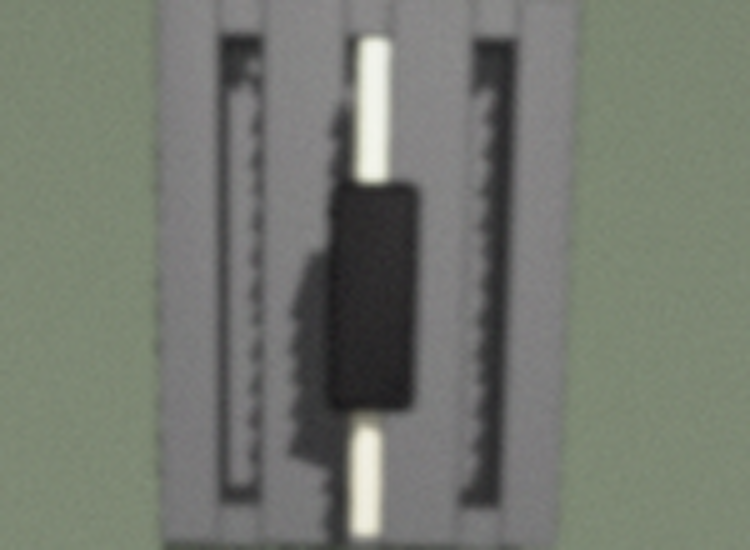

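```bash
cat >> h.py <<'E'
def tgt(xyz,yaw):
    """tool-axis shift (cm) and turn for tool-down target"""
    o=robot.get_obs();T=R.from_quat(o['tool_rot'][[1,2,3,0]]).as_matrix()
    cy,sy=np.cos(np.radians(yaw)),np.sin(np.radians(yaw))
    G=np.array([[cy,sy,0],[sy,-cy,0],[0,0,-1]]).T
    print('pos',o['tool_pos'].round(4),'shift cm',(T.T@(np.array(xyz)-o['tool_pos'])*100).round(2),'turn',R.from_matrix(T.T@G).as_rotvec().round(4),'w',o['width'].round(4),'F',o['ft_force'].round(1))
E
python3 - <<'E'
from h import *
c=dict(np.load('pics/w2.npz'))
b=lambda p:(np.array(p)+.5)/5-.5+np.array([255,82])
def show(n,P):
    print(n,P.round(4)[:,:2].tolist(),P.mean(0)[:2].round(4))
    for i in range(len(P)):
        d=P[(i+1)%len(P)]-P[i]; print('   ',np.linalg.norm(d).round(4),np.degrees(np.arctan2(d[1],d[0])).round(1))
H=onz(c,b([(336,184),(420,187),(413,410),(330,408)]),.112);show('clip',H)
show('plate',onz(c,b([(364,537),(375,37)]),.088))
print(robot.pinch_z)
tgt([.5575,.1715,.15],20)
E
```

```text
clip [[0.5681, 0.1827], [0.5716, 0.1723], [0.5443, 0.1628], [0.5406, 0.1733]] [0.5562 0.1728]
    0.011 -71.5
    0.0289 -160.8
    0.0112 109.1
    0.029 18.8
plate [[0.5227, 0.1613], [0.5894, 0.1848]] [0.556 0.173]
    0.0707 19.4
    0.0707 -160.6
0.0187Traceback (most recent call last):
  File "<stdin>", line 11, in <module>
  File "h.py", line 27, in tgt
    print('pos',o['tool_pos'].round(4),'shift cm',(T.T@(np.array(xyz)-o['tool_pos'])*100).round(2),'turn',R.from_matrix(T.T@G).as_rotvec().round(4),'w',o['width'].round(4),'F',o['ft_force'].round(1))
                                                                                                                                                        ^^^^^^^^^^^^^^^^
AttributeError: 'float' object has no attribute 'round'
```

```bash
sed -i "s/o\['width'\].round(4)/round(float(o['width']),4)/" h.py; python3 -c "
from h import *
tgt([.5561,.1729,.079],19.3)"
```

```text
pos [0.4906 0.1534 0.2311] shift cm [ 6.83  0.42 15.21] turn [0.001  0.0007 0.0164] w 0.0512 F [ 0.8 -0.5  0.4]
```

step_arm --pt "3.4 0.2 0 0 0 0.016 0.4" --pt "3.4 0.2 0 0 0 0 0.4" --pt "0 0 3 0 0 0 0.4" --pt "0 0 3 0 0 0 0.4" --pt "0 0 3 0 0 0 0.4" --pt "0 0 2 0 0 0 0.4" --pt "0 0 2 0 0 0 0.4" --pt "0 0 1.5 0 0 0 0.4" --pt "0 0 0.7 0 0 0 0.4" --pt "0 0 0 0 0 0 0.4"

```text
time_s: 3.75
tool_pos: [0.5557, 0.1726, 0.0786]
tool_rot: [0.001, 0.986, 0.168, -0.001]
ft_force: [0.4, 0.6, 0.7]
width: 0.051
```

```bash
python3 -c "
from h import *
c=cap('wrist','w3')
tgt([.5561,.1729,.079],19.3)"
```

```text
pos [0.5561 0.1733 0.0794] shift cm [-0.01  0.04  0.04] turn [0.0006 0.0004 0.0009] w 0.0512 F [ 0.2 -0.2  0. ]
```

View pics/w3.png

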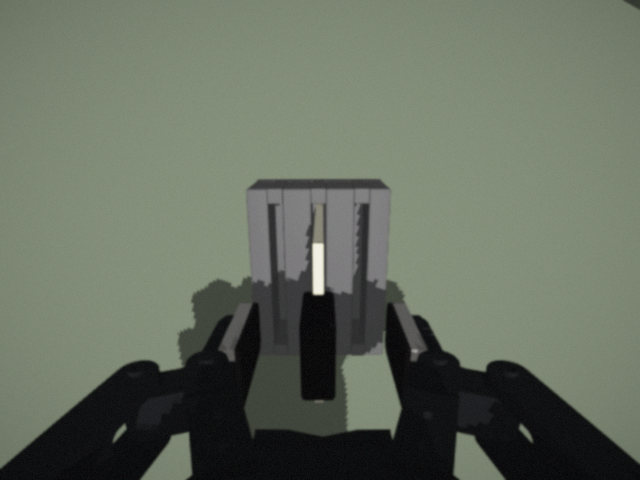

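The clip (318, 345) sits centred between the pads at columns 250 and 395. I'll close now.

step_arm --pt "0 0 0 0 0 0 0.7" --pt "0 0 0 0 0 0 1" --pt "0 0 0 0 0 0 1" --pt "0 0 0 0 0 0 1" --pt "0 0 0 0 0 0 1" --pt "0 0 0 0 0 0 1"

```text
time_s: 4.4
tool_pos: [0.5562, 0.1747, 0.0802]
tool_rot: [0.0, 0.986, 0.169, 0.001]
ft_force: [-0.7, 0.1, 5.7]
width: 0.0111
```

step_arm --pt "0 0 -1 0 0 0 1" --pt "0 0 -2 0 0 0 1" --pt "0 0 -2 0 0 0 1" --pt "0 0 -3 0 0 0 1" --pt "0 0 -3 0 0 0 1" --pt "0 0 -3 0 0 0 1" --pt "0 0 -2 0 0 0 1" --pt "0 0 0 0 0 0 1" --pt "0 0 0 0 0 0 1"

```text
time_s: 5.3
tool_pos: [0.5555, 0.1747, 0.2394]
tool_rot: [-0.0, 0.986, 0.169, 0.0]
ft_force: [0.5, 0.2, -1.2]
width: 0.0114
```

```bash
python3 -c "
from h import *
c=cap('wrist','w4')
tgt([.5942,-.1693,.24],12.2)"
```

```text
pos [0.5551 0.1745 0.2386] shift cm [-7.78 33.71 -0.13] turn [1.00e-04 1.20e-03 1.27e-01] w 0.0113 F [ 0.7 -0.8 -2.1]
```

View pics/w4.png

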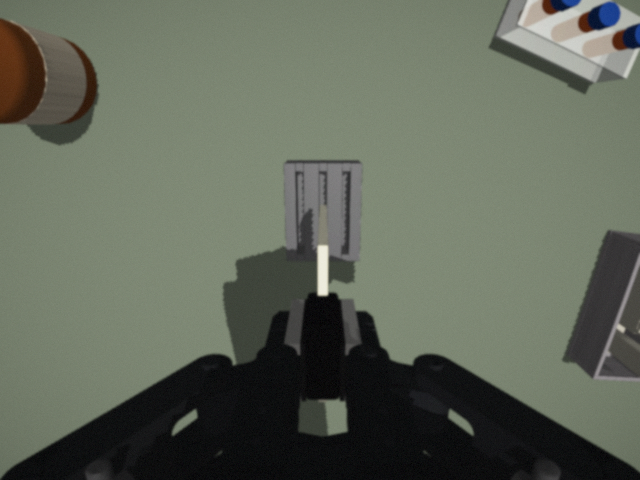

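step_arm --pt "-0.4 1.85 0 0 0 0 1" --pt "-0.8 3.5 0 0 0 0 1" --pt "-0.8 3.5 0 0 0 0 1" --pt "-0.8 3.5 0 0 0 0 1" --pt "-0.8 3.5 0 0 0 0 1" --pt "-0.8 3.5 0 0 0 0 1" --pt "-0.8 3.5 0 0 0 0 1" --pt "-0.8 3.5 0 0 0 0 1" --pt "-0.8 3.5 0 0 0 0 1" --pt "-0.8 2.86 0 0 0 0 1"

```text
time_s: 6.35
tool_pos: [0.5923, -0.1613, 0.2376]
tool_rot: [-0.0, 0.986, 0.169, -0.001]
ft_force: [0.0, 0.2, -0.8]
width: 0.0113
```

step_arm --pt "0 1.0 0 0 0 0.063 1" --pt "0 0 0 0 0 0.064 1" --pt "0 0 0 0 0 0 1" --pt "0 0 0 0 0 0 1" --pt "0 0 0 0 0 0 1"

```text
time_s: 6.85
tool_pos: [0.5962, -0.1678, 0.2388]
tool_rot: [-0.0, 0.994, 0.107, -0.0]
ft_force: [-0.1, -1.0, -1.7]
width: 0.011
```

```bash
python3 -c "
from h import *
c=cap('wrist','w5');np.savez('pics/w5.npz',**c)
tgt([.5942,-.1693,.24],12.2)
x0,y0=240,140
cv2.imwrite('pics/w5z.png',cv2.resize(c['img'][y0:y0+160,x0:x0+160,::-1],None,fx=3.7,fy=3.7,interpolation=cv2.INTER_CUBIC))"
```

```text
pos [ 0.5963 -0.1679  0.239 ] shift cm [-0.24  0.09 -0.1 ] turn [-0.0004  0.0005  0.0017] w 0.0112 F [-1.  -0.6 -1.7]
```

View pics/w5z.png

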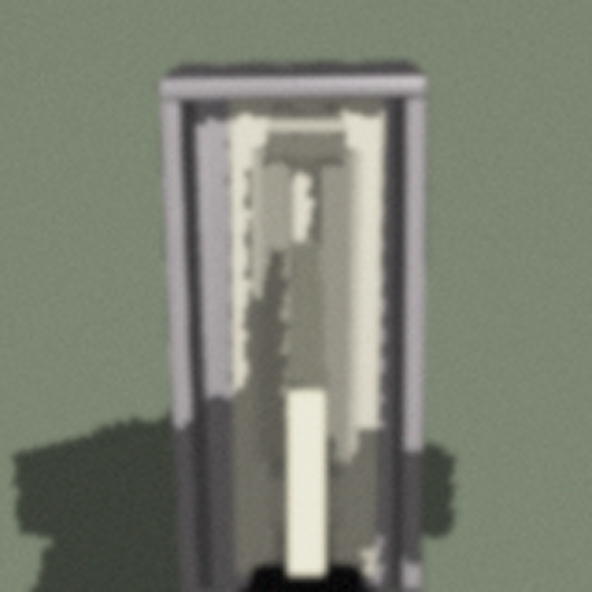

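```bash
python3 -c "
from h import *
c=dict(np.load('pics/w5.npz'))
P=onz(c,(np.array([[286,388],[327,388],[286,575],[327,575]])+.5)/3.7-.5+[240,140],.2477);o=robot.get_obs();T=R.from_quat(o['tool_rot'][[1,2,3,0]]).as_matrix()
print((P-o['tool_pos'])@T*1000)
# slot lips far: edges
P=onz(c,(np.array([[255,160],[357,160]])+.5)/3.7-.5+[240,140],.062);print(P)
"
```

```text
[[34.95260112 -1.26400231 -8.7327214 ]
 [34.95921114  2.79114168 -8.73433253]
 [14.79362202 -1.31599472 -8.72343552]
 [14.80033959  2.91644213 -8.72511701]]
[[ 0.62591979 -0.15051977  0.062     ]
 [ 0.63085015 -0.17295352  0.062     ]]
```

step_arm --pt "-0.24 0.05 0 0 0 0 1" --pt "0 0 2 0 0 0 1" --pt "0 0 2 0 0 0 1" --pt "0 0 2 0 0 0 1" --pt "0 0 2 0 0 0 1" --pt "0 0 0 0 0 0 1" --pt "0 0 0 0 0 0 1"

```text
time_s: 7.6
tool_pos: [0.5942, -0.1694, 0.1597]
tool_rot: [-0.0, 0.994, 0.106, -0.0]
ft_force: [-0.5, -0.5, -1.3]
width: 0.0113
```

```bash
python3 -c "
from h import *
c=cap('wrist','w6');np.savez('pics/w6.npz',**c)
tgt([.5942,-.1693,.0843],12.2)
x0,y0=240,140
cv2.imwrite('pics/w6z.png',cv2.resize(c['img'][y0:y0+200,x0:x0+160,::-1],None,fx=3,fy=3,interpolation=cv2.INTER_CUBIC))"
```

```text
pos [ 0.5947 -0.1695  0.1603] shift cm [-0.05 -0.04  7.6 ] turn [ 0.0004 -0.001   0.0001] w 0.0113 F [-1.8 -0.  -0.3]
```

View pics/w6z.png

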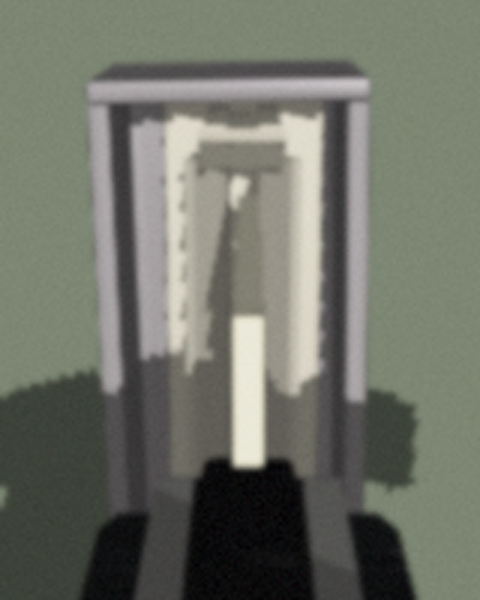

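step_arm --pt "0 0 0.8 0 0 0 1" --pt "0 0 0.8 0 0 0 1" --pt "0 0 0.8 0 0 0 1" --pt "0 0 0.8 0 0 0 1" --pt "0 0 0 0 0 0 1"

```text
time_s: 8.15
tool_pos: [0.5934, -0.1693, 0.1258]
tool_rot: [-0.0, 0.994, 0.106, -0.001]
ft_force: [0.6, -0.2, -2.1]
width: 0.0111
```

step_arm --pt "0 0 0.8 0 0 0 1" --pt "0 0 0.8 0 0 0 1" --pt "0 0 0.8 0 0 0 1" --pt "0 0 0.8 0 0 0 1" --pt "0 0 0 0 0 0 1"

```text
time_s: 8.65
tool_pos: [0.5934, -0.1693, 0.0938]
tool_rot: [-0.0, 0.994, 0.106, -0.001]
ft_force: [0.3, -0.0, -0.7]
width: 0.0111
```

step_arm --pt "0 0 0.5 0 0 0 1" --pt "0 0 0.3 0 0 0 1" --pt "0 0 0 0 0 0 1"

```text
time_s: 8.95
tool_pos: [0.594, -0.1695, 0.087]
tool_rot: [-0.0, 0.994, 0.106, -0.0]
ft_force: [-0.9, 0.4, -0.6]
width: 0.0111
```

step_arm --pt "0 0 0.15 0 0 0 1" --pt "0 0 0 0 0 0 1"

```text
time_s: 9.15
tool_pos: [0.5942, -0.1695, 0.0858]
tool_rot: [0.0, 0.994, 0.106, 0.0]
ft_force: [0.1, -0.1, -0.3]
width: 0.0112
```

step_arm --pt "0 0 0.1 0 0 0 1" --pt "0 0 0 0 0 0 1"

```text
time_s: 9.35
tool_pos: [0.5943, -0.1695, 0.0852]
tool_rot: [0.0, 0.994, 0.106, 0.0]
ft_force: [-0.8, -0.7, 3.0]
width: 0.011
```

step_arm --pt "0 0 0.1 0 0 0 1" --pt "0 0 0 0 0 0 1"

```text
time_s: 9.55
tool_pos: [0.5944, -0.1695, 0.0851]
tool_rot: [0.0, 0.994, 0.106, 0.001]
ft_force: [-3.5, 1.5, 12.1]
width: 0.0114
```

step_arm --pt "0 0 -0.1 0 0 0 1" --pt "0 0 0 0 0 0 0.8" --pt "0 0 0 0 0 0 0.6" --pt "0 0 0 0 0 0 0.45" --pt "0 0 0 0 0 0 0.45" --pt "0 0 0 0 0 0 0.45"

```text
time_s: 10.15
tool_pos: [0.5942, -0.1695, 0.0847]
tool_rot: [-0.0, 0.994, 0.106, -0.0]
ft_force: [0.2, 0.7, -0.3]
width: 0.047
```

step_arm --pt "0 0 -1 0 0 0 0.45" --pt "0 0 -2 0 0 0 0.45" --pt "0 0 -3 0 0 0 0.45" --pt "0 0 -4 0 0 0 0.45" --pt "-3 0 -3 0 0 0 0.45" --pt "-4 0 -2 0 0 0 0.45" --pt "-4 0 0 0 0 0 0.45" --pt "-3 0 0 0 0 0 0.45" --pt "0 0 0 0 0 0 0.45" --pt "0 0 0 0 0 0 0.45"

```text
time_s: 11.15
tool_pos: [0.4574, -0.1993, 0.2359]
tool_rot: [0.0, 0.994, 0.106, 0.001]
ft_force: [-0.2, -0.5, 0.2]
width: 0.0467
```

```bash
python3 -c "
from h import *
c=cap('wrist','w7');np.savez('pics/w7.npz',**c)
tgt([.5287,-.1832,.0933],12.2)
x0,y0=240,60
cv2.imwrite('pics/w7z.png',cv2.resize(c['img'][y0:y0+190,x0:x0+160,::-1],None,fx=3,fy=3,interpolation=cv2.INTER_CUBIC))"
```

```text
pos [ 0.4582 -0.1989  0.2356] shift cm [ 7.2  -0.05 14.24] turn [ 0.0006 -0.0016  0.0001] w 0.047 F [ 0.1  0.  -0. ]
```

View pics/w7z.png

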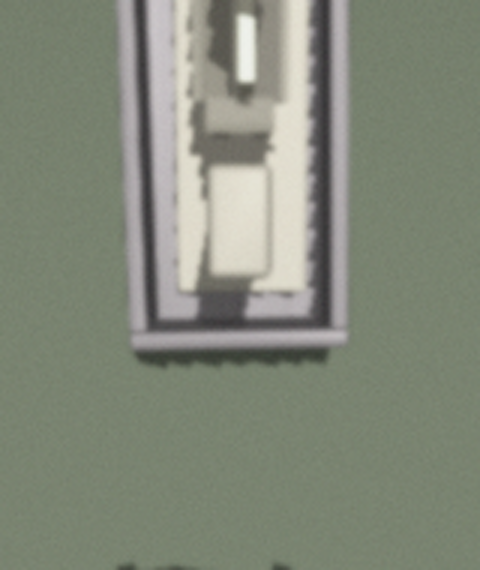

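```bash
python3 -c "
from h import *
c=dict(np.load('pics/w7.npz'))
f=lambda p:(np.array(p)+.5)/3-.5+[240,60]
P=onz(c,f([[208,165],[272,165],[270,276],[208,276]]),.125);print(P.round(4),P.mean(0))
# plate near top corner, for home z .093
print(onz(c,f([[236,83],[257,83]]),.093).mean(0), 'expected', np.array([.5942,-.1693])-.035*np.array([np.cos(.213),np.sin(.213)]))
im=c['img'][:110,250:410,::-1];cv2.imwrite('pics/w7p.png',cv2.resize(im,None,fx=5,fy=5,interpolation=cv2.INTER_CUBIC))
s=cap('side');cv2.imwrite('pics/s7.png',cv2.resize(s['img'][180:270,330:440,::-1],None,fx=6,fy=6,interpolation=cv2.INTER_CUBIC));np.savez('pics/s7.npz',**s)
"
```

```text
[[ 0.539  -0.1741  0.125 ]
 [ 0.5418 -0.1873  0.125 ]
 [ 0.5192 -0.1918  0.125 ]
 [ 0.5164 -0.1788  0.125 ]] [ 0.5291042  -0.18298647  0.125     ]
[ 0.55997835 -0.17785721  0.093     ] expected [ 0.55999096 -0.17669876]
```

View pics/w7p.png

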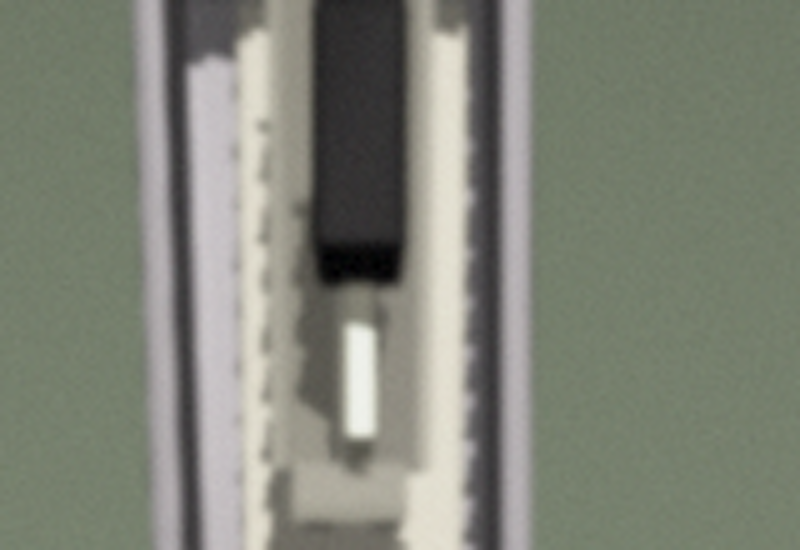

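View pics/s7.png

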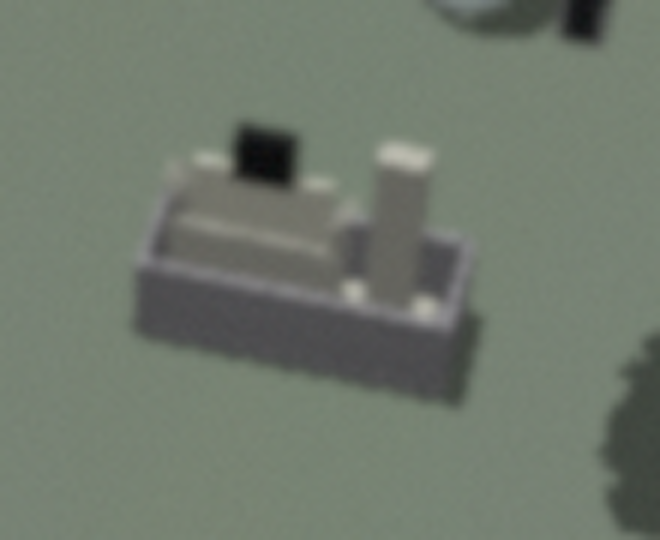

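step_arm --pt "3 0 -2 0 0 0 0.45" --pt "2 0 -3 0 -0.13 0 0.45" --pt "0 0 0 0 -0.13 0 0.45" --pt "0 0 0 0 -0.13 0 0.45" --pt "0 0 0 0 -0.13 0 0.45" --pt "0 0 0 0 -0.13 0 0.45" --pt "0 0 0 0 -0.13 0 0.45" --pt "0 0 0 0 0 0 0.45"

```text
time_s: 12.05
tool_pos: [0.5066, -0.1862, 0.2771]
tool_rot: [0.039, 0.919, 0.102, -0.378]
ft_force: [0.1, 0.9, -1.4]
width: 0.0473
```

```bash
python3 -c "
from h import *
o=robot.get_obs();T=R.from_quat(o['tool_rot'][[1,2,3,0]]).as_matrix();print(o['tool_pos'],o['joint_pos'].round(2),T[:,2],np.degrees(np.arccos(-T[2,2])))
"
```

```text
[ 0.50663114 -0.18617343  0.27714407] [ 0.13  0.76 -0.03  1.22  0.25  1.91 -1.26] [-0.6875176  -0.1483391  -0.71085516] 44.69546349128264
```

step_arm --pt "0 0 0 0 0.13 0 0.45" --pt "0 0 0 0 0.13 0 0.45" --pt "0 0 0 0 0.13 0 0.45" --pt "0 0 0 0 0.13 0 0.45" --pt "0 0 0 0 0.13 0 0.45" --pt "0 0 0 0 0.13 0 0.45" --pt "0 0 0 0 0 0 0.45" --pt "0 0 0 0 0 0 0.45"

```text
time_s: 12.85
tool_pos: [0.5047, -0.1893, 0.2843]
tool_rot: [-0.0, 0.994, 0.106, 0.006]
ft_force: [0.5, -0.0, -0.6]
width: 0.0467
```

```bash
python3 -c "
from h import *
tgt([.529,-.183,.0933],12.2)"
```

```text
pos [ 0.5047 -0.1893  0.2843] shift cm [ 2.27 -0.12 19.13] turn [ 0.0012 -0.0122 -0.0013] w 0.0467 F [ 0.5 -0.  -0.6]
```

step_arm --pt "0 0 0 0 -0.012 0 0.45" --pt "2.5 -0.1 0 0 0 0 0.45" --pt "0 0 4 0 0 0 0.45" --pt "0 0 4 0 0 0 0.45" --pt "0 0 4 0 0 0 0.45" --pt "0 0 2 0 0 0 0.45" --pt "0 0 2 0 0 0 0.45" --pt "0 0 2 0 0 0 0.45" --pt "0 0 1 0 0 0 0.45" --pt "0 0 0 0 0 0 0.45"

```text
time_s: 13.85
tool_pos: [0.5287, -0.1816, 0.0906]
tool_rot: [-0.001, 0.994, 0.107, -0.003]
ft_force: [0.3, -0.3, -0.4]
width: 0.047
```

```bash
python3 -c "
from h import *
cap('wrist','w8')
tgt([.529,-.183,.0933],12.2)"
```

```text
pos [ 0.5291 -0.1819  0.0918] shift cm [-0.04  0.11 -0.15] turn [-0.0016  0.004   0.0014] w 0.047 F [-0.3 -0.3  0.5]
```

View pics/w8.png

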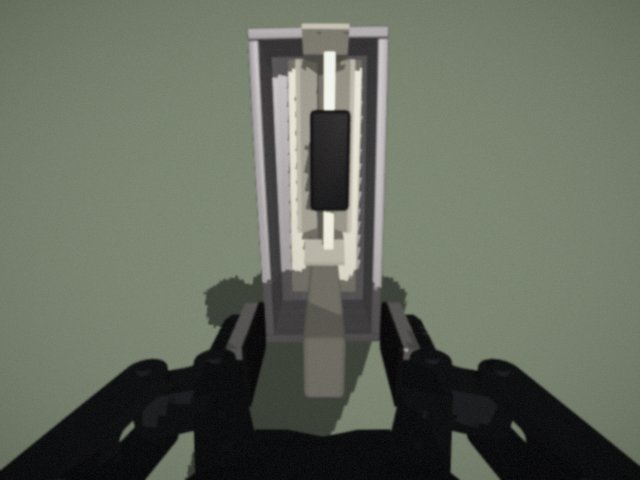

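step_arm --pt "0 0.1 -0.1 0 0.004 0 0.5" --pt "0 0 0 0 0 0 0.8" --pt "0 0 0 0 0 0 1" --pt "0 0 0 0 0 0 1" --pt "0 0 0 0 0 0 1" --pt "0 0 0 0 0 0 1" --pt "0 0 0 0 0 0 1"

```text
time_s: 14.6
tool_pos: [0.5292, -0.1837, 0.0942]
tool_rot: [-0.0, 0.994, 0.106, 0.001]
ft_force: [-1.4, -0.5, 7.4]
width: 0.0132
```

step_arm --pt "0 0 -0.5 0 0 0 1" --pt "0 0 -1 0 0 0 1" --pt "0 0 -1 0 0 0 1" --pt "0 0 -1 0 0 0 1" --pt "0 0 -1.5 0 0 0 1" --pt "0 0 -2 0 0 0 1" --pt "0 0 -2 0 0 0 1" --pt "0 0 0 0 0 0 1" --pt "0 0 0 0 0 0 1"

```text
time_s: 15.5
tool_pos: [0.5288, -0.1836, 0.1837]
tool_rot: [-0.0, 0.994, 0.106, 0.001]
ft_force: [-0.6, -0.7, -3.1]
width: 0.0129
```

```bash
python3 -c "
from h import *
cap('wrist','w9')
tgt([.529,-.183,.3],12.2)
s=cap('side');cv2.imwrite('pics/s9.png',cv2.resize(s['img'][120:270,330:480,::-1],None,fx=4,fy=4,interpolation=cv2.INTER_CUBIC))"
```

```text
pos [ 0.5283 -0.1834  0.183 ] shift cm [  0.08  -0.04 -11.7 ] turn [-0.0011 -0.0008  0.0004] w 0.013 F [-0.7 -0.5 -3. ]
```

View pics/w9.png

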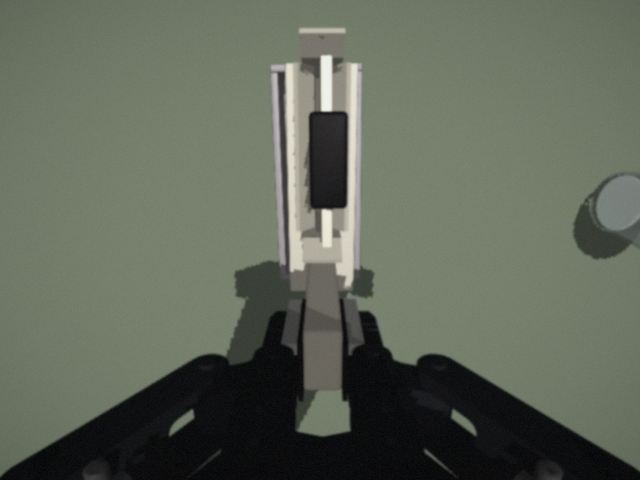

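View pics/s9.png

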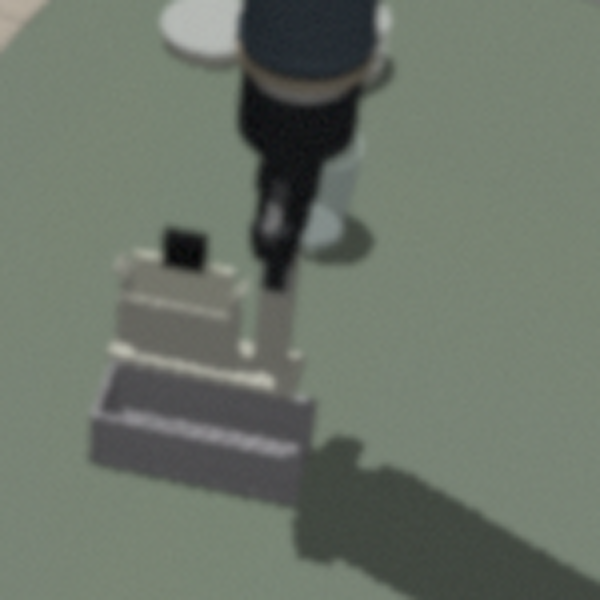

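step_arm --pt "0 0 -1 0 0 0 1" --pt "0 0 -2 0 0 0 1" --pt "0 0 -2 0 0 0 1" --pt "-0.5 0 -2 0 0 0 1" --pt "-1 0 -2 0 0 0 1" --pt "-0.7 0 -1.7 0 0 0 1" --pt "0 0 -1 0 0 0 1" --pt "0 0 0 0 0 0 1"

```text
time_s: 16.4
tool_pos: [0.5079, -0.1884, 0.3016]
tool_rot: [-0.0, 0.994, 0.106, 0.002]
ft_force: [0.4, -0.6, -3.7]
width: 0.0132
```

step_arm --pt "0 0 0 0 -0.05 0 1" --pt "0 0 0 0 -0.08 0 1" --pt "0 0 0 0 -0.08 0 1" --pt "0 0 0 0 -0.08 0 1" --pt "0 0 0 0 -0.08 0 1" --pt "0 0 0 0 -0.08 0 1" --pt "0 0 0 0 -0.08 0 1" --pt "0 0 0 0 -0.08 0 1" --pt "0 0 0 0 -0.08 0 1" --pt "0 0 0 0 0 0 1"

```text
time_s: 17.4
tool_pos: [0.5082, -0.1868, 0.2966]
tool_rot: [0.035, 0.935, 0.102, -0.338]
ft_force: [0.3, 0.5, -3.8]
width: 0.0132
```

step_arm --pt "0 0 0 0 -0.06 0 1" --pt "0 0 0 0 -0.035 0 1" --pt "0 0 0 0 0 0 1" --pt "0 0 0 0 0 0 1" --pt "0 0 0 0 0 0 1"

```text
time_s: 17.9
tool_pos: [0.5071, -0.1886, 0.3008]
tool_rot: [0.04, 0.919, 0.098, -0.379]
ft_force: [-0.2, -0.2, -2.9]
width: 0.013
```

```bash
python3 -c "
from h import *
c=cap('wrist','w10');np.savez('pics/w10.npz',**c)
o=robot.get_obs();T=R.from_quat(o['tool_rot'][[1,2,3,0]]).as_matrix();print(o['tool_pos'],o['joint_pos'].round(2),T[:,2],np.degrees(np.arccos(-T[2,2])),o['ft_force'],o['width'])
s=cap('side','s10f');cv2.imwrite('pics/s10.png',cv2.resize(s['img'][100:250,330:480,::-1],None,fx=4,fy=4,interpolation=cv2.INTER_CUBIC));np.savez('pics/s10.npz',**s)"
```

```text
[ 0.50707453 -0.1885754   0.30092673] [ 0.13  0.75 -0.03  1.18  0.26  1.96 -1.25] [-0.68853195 -0.14859058 -0.70982012] 44.77971858247588 [-0.09634609  0.24340711 -2.65516733] 0.013090620880560414
```

View pics/w10.png

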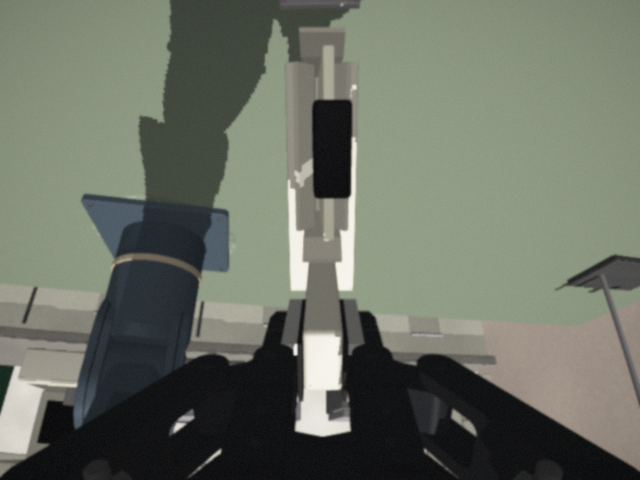

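View pics/s10.png

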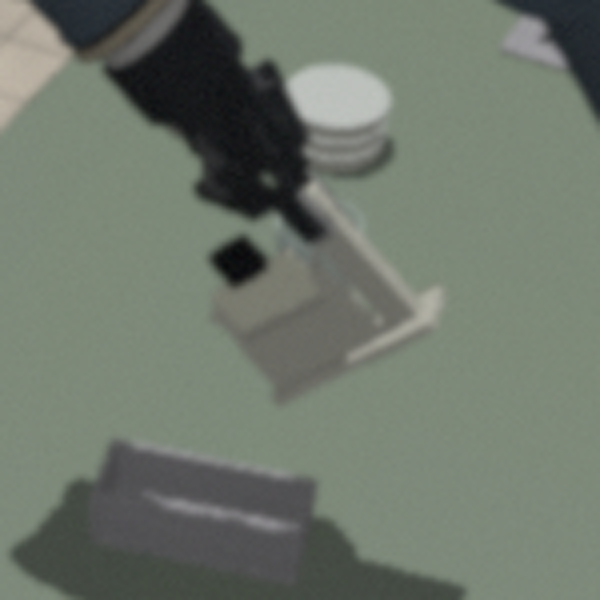

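Run:
```python
from h import *
c9=cv2.imread('pics/w9.png');c10=cv2.imread('pics/w10.png')
z=np.hstack([cv2.resize(i[20:270,275:375],None,fx=2.4*1.66,fy=2.4,interpolation=cv2.INTER_CUBIC) for i in(c9,c10)])
cv2.imwrite('pics/cmp.png',z); print(z.shape)
for i in (c9,c10):
    g=i.astype(int).sum(2)
    for col in (326,332): print(col,[(r,g[r,col]) for r in range(30,64,2)]); print([(r,g[r,col]) for r in range(94,116,2)]);print([(r,g[r,col]) for r in range(190,250,3)])
```

```text
(600, 796, 3)
326 [(30, np.int64(553)), (32, np.int64(501)), (34, np.int64(360)), (36, np.int64(343)), (38, np.int64(344)), (40, np.int64(346)), (42, np.int64(344)), (44, np.int64(348)), (46, np.int64(341)), (48, np.int64(350)), (50, np.int64(353)), (52, np.int64(344)), (54, np.int64(404)), (56, np.int64(673)), (58, np.int64(711)), (60, np.int64(713)), (62, np.int64(708))]
[(94, np.int64(712)), (96, np.int64(712)), (98, np.int64(714)), (100, np.int64(714)), (102, np.int64(714)), (104, np.int64(713)), (106, np.int64(713)), (108, np.int64(713)), (110, np.int64(654)), (112, np.int64(178)), (114, np.int64(92))]
[(190, np.int64(99)), (193, np.int64(90)), (196, np.int64(96)), (199, np.int64(78)), (202, np.int64(88)), (205, np.int64(73)), (208, np.int64(241)), (211, np.int64(670)), (214, np.int64(689)), (217, np.int64(690)), (220, np.int64(692)), (223, np.int64(687)), (226, np.int64(686)), (229, np.int64(684)), (232, np.int64(686)), (235, np.int64(680)), (238, np.int64(678)), (241, np.int64(677)), (244, np.int64(674)), (247, np.int64(580))]
332 [(30, np.int64(548)), (32, np.int64(490)), (34
[... 2352 characters left out ...]
4(482)), (62, np.int64(478))]
[(94, np.int64(476)), (96, np.int64(479)), (98, np.int64(432)), (100, np.int64(167)), (102, np.int64(55)), (104, np.int64(63)), (106, np.int64(59)), (108, np.int64(67)), (110, np.int64(59)), (112, np.int64(73)), (114, np.int64(68))]
[(190, np.int64(55)), (193, np.int64(36)), (196, np.int64(63)), (199, np.int64(413)), (202, np.int64(472)), (205, np.int64(470)), (208, np.int64(467)), (211, np.int64(470)), (214, np.int64(469)), (217, np.int64(468)), (220, np.int64(464)), (223, np.int64(469)), (226, np.int64(471)), (229, np.int64(466)), (232, np.int64(469)), (235, np.int64(464)), (238, np.int64(458)), (241, np.int64(393)), (244, np.int64(391)), (247, np.int64(387))]
```

View pics/cmp.png

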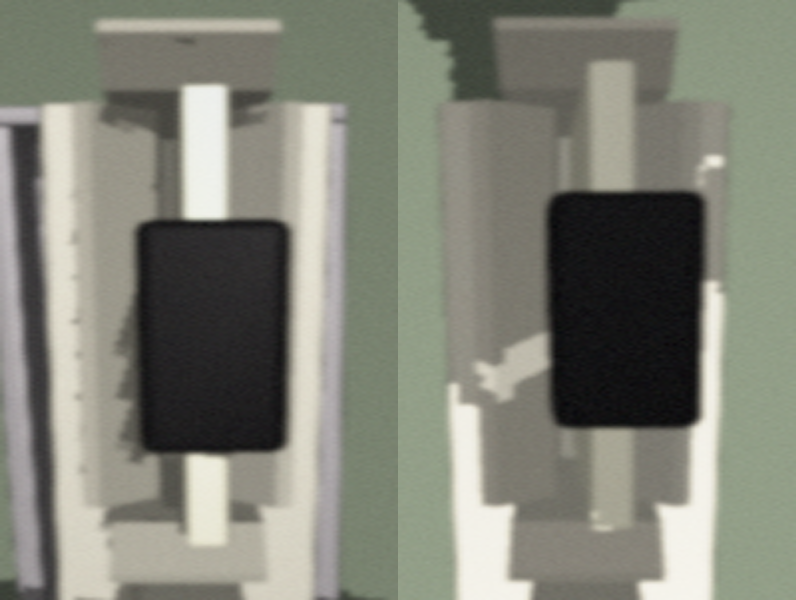

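Run:
```python
from h import *
from scipy.optimize import least_squares
c=dict(np.load('pics/w10.npz'));o=robot.get_obs();T=R.from_quat(o['tool_rot'][[1,2,3,0]]).as_matrix();p=o['tool_pos']
# camera rigid to tool: use same calibration for both pictures
obs={'w9':([55,247.5,111.2,208.5],326,33,245),'w10':([45.3,240.5,99.2,197.5],330,31,0)}
for n,(rows,u,lip,_) in obs.items():
    def res(q): # x shift, lift (mm), pitch(deg); plate coords: tool x=67+.., tool z = -(height)+89.2
        s,l,a=q; a=np.radians(a)
        pts=np.array([[35,80],[-35,80],[15,104],[-15,104]],float)  # x, height above slot floor
        X=67+s+np.cos(a)*pts[:,0]-np.sin(a)*pts[:,1]; Z=8+l+np.sin(a)*pts[:,0]+np.cos(a)*pts[:,1]
        P=np.c_[X,np.full(4,1.),89.2-Z]/1000
        return proj(c,P@T.T+p)[:,1]-rows
    r=least_squares(res,[0,0,0]);print(n,r.x,r.fun.round(2), 'no-lift',least_squares(lambda q:res([q[0],0,0]),[0]).x,least_squares(lambda q:res([q[0],0,0]),[0]).fun.round(1))
# carrier reference: far end lip top (x=22+..): far lip outer edge row & handle
print(proj(c,(np.array([[67+43.5,0,89.2-77],[67+46,0,89.2-77]])/1000)@T.T+p))
```

```text
w9 [-1.89579216 -0.46140136 -0.33175617] [ 0.25 -0.31 -0.43  0.48] no-lift [-1.3570448] [-0.3 -0.3 -0.3  0.9]
w10 [ 0.12075972 -0.18423458 -1.16356508] [ 0.43 -0.53 -0.72  0.81] no-lift [1.94532187] [-0.8 -1.4  0.1  1.7]
[[319.92941233  32.05096643]
 [319.92327711  24.82334165]]
```

Run:
```python
from h import *
s=dict(np.load('pics/s10.npz'));o=robot.get_obs();T=R.from_quat(o['tool_rot'][[1,2,3,0]]).as_matrix();p=o['tool_pos']
P=np.array([[-22,-20,89.2],[112,-20,89.2],[112,20,89.2],[67,0,89.2-98],[0,0,89.2-120]])/1000@T.T+p
print(P.round(3)); print((proj(s,P)-[330,100])*4)
c=cap('top','t11')
```

```text
[[ 0.426 -0.186  0.253]
 [ 0.519 -0.165  0.159]
 [ 0.527 -0.205  0.159]
 [ 0.56  -0.177  0.26 ]
 [ 0.528 -0.184  0.323]]
[[432.39358973 327.20048703]
 [273.36223631 403.75898674]
 [286.24682954 365.226813  ]
 [237.28640997 259.17132236]
 [294.25390041 191.52944625]]
```

View pics/t11.png

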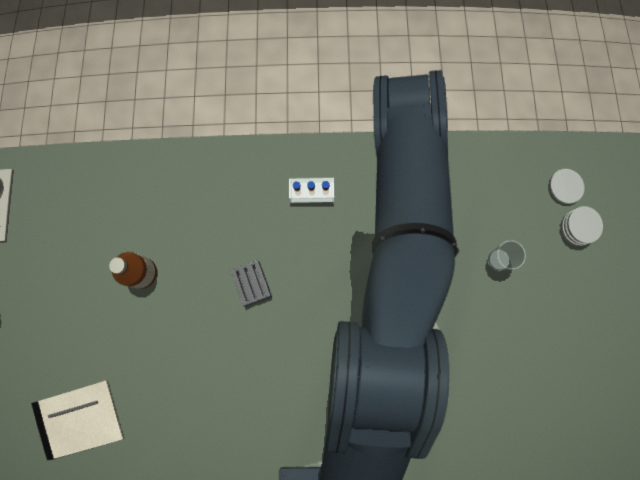

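```bash
python3 -c "
from h import *
o=robot.get_obs();print(o['time_s'],o['width'],o['ft_force'],o['tool_rot']);print(robot.finish_job())"
```

```text
18.05 0.013055432135122528 [ 0.10699825  0.79575594 -2.94982369] [ 0.040318    0.91925985  0.09830837 -0.3790399 ]
the job is handed in; nothing more can be done
None
```

The job is done and handed in at 18 s. I moved the plate from the drying rack into the carrier slot and let go of it with the carrier still in the tank. I then drew the carrier out by its handle and am holding it tipped, slot end down.

- **Plate going in:** it reached the slot floor at the expected height, and the contact force rose to about 12 N there before I released it.
- **Tilt:** the tool is at 44.8° and the handle did not turn in the grip. The side view agrees with the computed carrier pose to about 2 px.
- **Height:** the carrier's lowest point is at about 0.16 m, roughly 11 cm above the tank's rim.
- **Plate after tipping:** it slid 2–3 mm lengthwise in the slot's play. The fit showed no lift (−0.2 mm) and about 1° of lean, which is close to the measurement noise.
- **Other things:** the last top picture shows the bottle, beaker and tube rack where they stood.
- **Joint margin:** joint 6 holds at 1.96 rad, close to its 1.99 limit but within range.

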